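# Let the sample wheel back one notch

## Robot

A 6-joint arm with a two-finger parallel gripper is mounted at the origin on the work surface; the furniture and walls round the work are solid. World frame = base frame: x ahead of the robot, y to its left, z up, the work surface at z = 0. Lengths are in m, angles in rad, forces in N, time in s.
With the tool pointing down it reaches from about 0.4 to 0.825 m from the base axis. Payload 7 kg.
Tool frame: the origin (TCP) lies midway between the tips of the shut fingers; the grasp point (between the pads) lies 19 mm behind it; z points along the fingers, y is the line along which they close (so a half turn about z gives the same grasp; the last joint's range is limited). The gripper opens to 88 mm and grips with 3 to 60 N. Pads are 19 mm wide; open, the fingers measure 130 mm over their backs; the gripper's body (78 mm by 193 mm) begins 47 mm behind the grasp point.
Start: joints at [-0.924, 0.359, 0.012, 0, -1.224, -0.288], TCP at [0.237, -0.632, 0.201] pointing down, gripper open.
Joint ranges: [-3.07, 3.07], [-1.43, 2.12], [-1.02, 1.25], [-3.03, 1.67], [-3.05, -0], [-3.03, 3.03]. Speed limits (rad/s): [2.39, 2.39, 3.01, 3.14, 3.14, 3.14].

## Interface

Orientations are given as [roll, pitch, yaw] about the fixed x, y, z axes, in that order (R = Rz(yaw) Ry(pitch) Rx(roll)).
In Python, from station import get_state, grab_frame, calibration, job_done, boxes_of, regions_of, spot_point gives the robot as it stands. The module is installed in compiled form; this text tells all that it offers.
- The arm moves only by the tool arm_command, never from a script. Its argument "commands" is a list of rows, each an object of numbers: "tx", "ty", "tz": the shift along the tool's x, y, z each as a share of 25 cm, from -1 to 1; "twist": the turn about the tool's z as a share of 180 degrees, from -1 to 1. A call has exactly 8 rows; each row is the pose to reach, as a shift and turn from the pose commanded when the call began, along the tool's axes at that moment, turning the shorter way round; what a row does not reach only later rows make up. A row lasts 1/12 s, in which the tool goes at most 41.7 mm and 7.16 degrees, less where a joint would pass 70% of its speed; a pose out of reach is approached as far as the arm can. A call with a number of a shift or a turn outside -1 to 1 is refused whole. A call with a gripper value outside its range is refused whole. "claw" is the opening, from 0 (shut) to 1 (fully open), set as the call begins (left out, the last holds). The fingers move at their own pace and stop on an object; "grip_force" is the grip in N (left out, the last holds). Time passes only in rows, so rows that repeat a pose let the fingers close, or fill a call up. It gives the time, the measured TCP pose, the force, the opening and the grip force at its end, in the units of the state.
- get_state(): the state, without advancing time (a new reading comes with each control period).
- grab_frame(name): name is "side" or "top"; returns the picture (420x560x3 uint8, red, green, blue); there is no depth.
- calibration(name): a dict with "camera_matrix" (3x3 intrinsics, pixels), "extrinsics" (4x4, takes a point from camera to world coordinates). Camera axes: x right, y down, z forward; pixel columns grow to the right and rows downward; lengths in m; the calibration is good to about 2 mm. A picture is of the moment at which its call begins. calibration takes no time and is no camera call.
- job_done(): hands the job in; it is judged then, once.
Trained networks look in the newest picture that a camera, given by its name, has taken for a name from the list of things; names that differ only in an ending like _2 or _b are one class to them, and where a whole thing is asked for, a point or a joint stands for the part that bears it (a point fixed in the world has none). Each returns a list of dicts, best first, with "score" (0 to 1); they miss things now and then, are a little off and sometimes report something else, mostly with a low value. They report only what shows in the picture. A call takes as long as a camera call.
- boxes_of(query, camera): "rect" ([left, top, right, bottom] in pixels, round what is visible of it).
- regions_of(query, camera): "region" (420x560 bool, what is visible of it) and "rect" ([left, top, right, bottom] in pixels, round what is visible of it).
- spot_point(query, camera): "uv" ([column, row] in pixels: a listed point, or the origin of a listed thing).
The state is a dict: "t": time; "q": joint angles; "qd": joint speeds; "joint_efforts": joint torques, N m; "eef_pos": TCP position; "ee_rot": TCP orientation; "force": force on the tool from outside, world axes, zero at the start; "moment": the same for the moment, N m; "width": finger opening in m; "gripper_force": force on a finger pad.
Only numpy, scipy, OpenCV 4.12 (cv2) and the standard library are available. Lean on these libraries where they do the work, as an engineer would, in place of code of your own. Each camera call takes 0.05 s, during which the arm holds its last target. There are 200 camera calls.

## Task

The sample wheel was clicked one notch too far, and the capped tube has gone past the reader head. With the closed fingertips only, gripping and lifting nothing, push the ball lever over so that the pawl lifts out of the ratchet teeth and stays up, push the wheel backward (counter-clockwise from above) by one of its steel posts, and then tip the pawl down again so that it sits fully in the very next gap and the capped tube stands in front of the reader. Be gentle, keep the fingers off the tubes, and leave everything else where it is.

Things in the scene. Friction and masses are not known exactly. Their poses are not given: they have to be found in the camera images.
- base: grey fixed foot of the sample wheel. Origin on the wheel's upright axis at worktop level; z up. In its frame the pawl's bracket stands at -y, the reader head (grey box on a post, 36 wide, top at z 110 mm, inner face 108 mm from the axis) at +y. The pawl's hinge pin runs along y at x +45, z 96 mm; the pawl swings in the upright plane y = -93 mm
- wheel (a joint): turn of the wheel since the start (rad; + is backward = counter-clockwise from above). White plate, radius 100, top face z 74 mm, tube holes at radius 40 (tubes reach z 116, the capped one 122 mm); on its rim, radius 86 to 100, stand 10 steel saw teeth 10 mm high, 0.628 rad apart. Needs about 0.8 N at a post, stays where left; turns forward under the pawl, backward only with the pawl up
- pawl (a joint): swing of the 120 g steel pawl (rad): 0 = nose fully down in a gap, 0.785 = thrown over on its stop. One arm goes 45 mm to the nose (towards base -x, sloping down), the other is a rod with a heavy steel ball that rises from the same hinge. Below about 0.5 rad it drops by itself, beyond that it falls over and stays up; 1 N on the ball moves it. Resting on a tooth it reads up to 0.25
- pawl_ball (a point): centre of the ball on the pawl's lever, 22 mm diameter, 38 mm from the hinge pin. Pawl down: ball leans 10 mm to the base's -x side of the pin, 37 mm above it (z 133 mm). Thrown over: 19 mm to the +x side, 33 mm above the pin. Pushing it towards the base's +x lifts the nose, pushing it back past the balance point drops it
- pawl_nose (a point): middle of the nose block, 10 x 12 x 12 mm, at the end of the pawl's other arm: 40 mm to the -x side of the hinge pin and 15 mm below it when down; 39 mm to the -x side and 18 mm above the pin when thrown over
- read_place (a point): point on the wheel's top face (z 74 mm), 40 mm from the axis towards the reader head, where the capped tube has to stand (when the wheel is seated back on the nose it stands there exactly)
- post_0 (a point): mid-height of the first of five push posts: steel pin 10 mm thick, 31 mm tall, at radius 66 mm on the plate, top z 105 mm. The five stand 72 degrees apart, counter-clockwise in this order. Let A be its angle from base +x: a tooth's upright face meets the nose at A = 0 (start) and A = 0.628 rad (one notch back); the pawl goes fully down from there to 0.12 rad less. A starts between -0.07 and -0.01
- post_1 (a point): mid-height of push post 2, like the first
- post_2 (a point): mid-height of push post 3, like the first
- post_3 (a point): mid-height of push post 4, like the first
- post_4 (a point): mid-height of push post 5, like the first
- tube_0: open sample tube, 13 mm thick, 92 mm tall, standing loose in the wheel; origin at its foot (z 24 mm)
- tube_1: open sample tube, 13 mm thick, 92 mm tall, standing loose in the wheel; origin at its foot (z 24 mm)
- tube_2: open sample tube, 13 mm thick, 92 mm tall, standing loose in the wheel; origin at its foot (z 24 mm)
- tube_3: open sample tube, 13 mm thick, 92 mm tall, standing loose in the wheel; origin at its foot (z 24 mm)
- tube_4: open sample tube, 13 mm thick, 92 mm tall, standing loose in the wheel; origin at its foot (z 24 mm)
- tube_5: open sample tube, 13 mm thick, 92 mm tall, standing loose in the wheel; origin at its foot (z 24 mm)
- capped_tube: the one tube with a cap, 98 mm tall, 13 mm thick, cap 16 mm across, standing loose in the wheel one place (36 degrees clockwise) past the reader; origin at its foot (z 24 mm)
- dish: small steel dish, 69 mm across, 20 mm high, bystander beside the foot; origin under its centre
- lying_tube: red-capped tube lying on the worktop, 94 mm long, 16 mm thick, bystander
- reagent_a: brown bottle with white cap, 60 mm across, 135 mm high, bystander
- reagent_d: white bottle with white cap, 68 mm across, 155 mm high, bystander
- marker_black: marker pen lying on the worktop, bystander

How it is judged:
On the way, in this order (a step that is already met when the one before it is completed fails the run):
1. the pawl is thrown over and stays up, the wheel not yet turned back (value of joint pawl above 0.65 rad and value of joint wheel below 0.25 rad), for 0.2 s.
2. the wheel is then pushed backward past the tooth (value of joint wheel above 0.3 rad), for 0.1 s.
At the end, for the whole second after the job is handed in: The pawl is fully down in the gap next to the one it started in (pawl below 0.06 rad), the wheel is at rest one notch back of its start (turned back between 0.48 and 0.78 rad), the capped tube within 9 mm of the reading place, and all the tubes still stand in the wheel (value of joint pawl below 0.06 rad and value of joint wheel between 0.48 and 0.78 rad and velocity of joint wheel between -0.05 and 0.05 rad/s and horizontal distance between capped_tube and read_place below 0.009 m and height (world z) of each of tube_0, tube_1, tube_2, tube_3, tube_4, tube_5, capped_tube below 0.03 m); the robot touches nothing.
It fails at once if a tube is lifted more than 15 mm (height (world z) of any of tube_0, tube_1, tube_2, tube_3, tube_4, tube_5, capped_tube above 0.039 m).
It fails at once if the fingers press on a tube with more than 3 N (contact force between the fingers and tube_0 above 3 N or contact force between the fingers and tube_1 above 3 N or contact force between the fingers and tube_2 above 3 N or contact force between the fingers and tube_3 above 3 N or contact force between the fingers and tube_4 above 3 N or contact force between the fingers and tube_5 above 3 N or contact force between the fingers and capped_tube above 3 N).
It fails at once if the pawl is squeezed or forced with more than 30 N (contact force between the fingers and pawl above 30 N).
It fails at once if the wheel is squeezed or forced with more than 30 N (contact force between the fingers and wheel above 30 N).
It fails at once if a bystander is moved by more than 20 mm (distance of any of dish, lying_tube, reagent_a, reagent_d, marker_black from where it was at the start of the episode above 0.02 m).
It also fails if it takes over 48 s, if anything falls off the work surface, if the arm or the gripper's body presses on something with over 40 N, if the wrist force passes 120 N, or if a joint passes its speed limit or range.

## Working session

There is one attempt and no reset: what is moved stays moved. The work goes in short steps, Python scripts to look and compute and a tool call to move; the robot and the scene stay as the last step left them, time stands still between calls to the robot, and variables do not carry over. Pictures are saved under pics/ and viewed, at most 11 in all, crops included, and the job is handed in when it is done.

Besides the shell and the picture viewer there is one more tool, called after "Request:" as a command line: name --argument value ..., lists and objects as JSON in quotes. arm_command: Moves the arm, as the interface text tells. Shift numbers are shares of 25 cm and turn numbers shares of 180 degrees, none past 1 either way. Its arguments: {"type":"object","properties":{"commands":{"type":"array"},"claw":{"type":"number"},"grip_force":{"type":"number"}},"required":["commands"]}

```bash
mkdir -p pics; cat > h.py <<'E'
import numpy as np, cv2
from station import *
def ray(cam,uv):
    c=calibration(cam);K=np.array(c["camera_matrix"]);T=np.array(c["extrinsics"])
    d=T[:3,:3]@np.linalg.inv(K)@np.array([uv[0],uv[1],1.]);return T[:3,3],d
def atz(cam,uv,z):
    o,d=ray(cam,uv);return o+d*(z-o[2])/d[2]
def proj(cam,p):
    c=calibration(cam);K=np.array(c["camera_matrix"]);T=np.array(c["extrinsics"])
    q=K@(T[:3,:3].T@(np.array(p)-T[:3,3]));return q[:2]/q[2]
def snap(cam,name):
    f=grab_frame(cam);cv2.imwrite(f"pics/{name}.png",f[:,:,::-1]);return f
E
python3 - <<'E'
from h import *
s=get_state();print(s)
Z=dict(base=0,pawl_ball=.133,pawl_nose=.081,read_place=.074,post_0=.0895,post_1=.0895,capped_tube=.024)
for c in("top","side"):
    snap(c,c+"0");print(c,np.round(calibration(c)["extrinsics"],3).tolist())
    for q,z in Z.items():
        for r in spot_point(q,c)[:5]:
            print(q,round(r["score"],2),np.round(r["uv"]),np.round(atz(c,r["uv"],z),3))
E
```

```text
{'t': 0.0, 'q': array([-9.23907096e-01,  3.59381461e-01,  1.10700436e-02, -3.44467706e-04,
       -1.22409238e+00, -2.88068495e-01]), 'qd': array([ 0.00178043, -0.00024   , -0.00012343, -0.00042367,  0.00134701,
       -0.00147601]), 'joint_efforts': array([ 1.86380654e-03, -5.82712054e+01,  2.93066454e+01,  6.99733034e+00,
        7.14212714e-03, -2.26420320e-04]), 'eef_pos': array([ 0.23680776, -0.63153916,  0.20053212]), 'ee_rot': array([ 3.13995942e+00, -1.46247695e-04, -2.78288911e+00]), 'force': array([-1.01021702,  0.16338695,  0.16369471]), 'moment': array([0.00972405, 0.01179977, 0.03815445]), 'gripper_force': 0.0, 'width': 0.08780060180064334}
top [[-0.016, -0.998, 0.063, 0.34], [-1.0, 0.016, -0.007, -0.121], [0.006, -0.064, -0.998, 1.439], [0.0, 0.0, 0.0, 1.0]]
pawl_ball 0.67 [323. 183.] [ 0.482 -0.215  0.133]
pawl_nose 0.4 [321. 192.] [ 0.466 -0.212  0.081]
post_0 0.89 [282. 177.] [ 0.503 -0.116  0.089]
post_0 0.85 [311. 193.] [ 0.463 -0.186  0.089]
post_0 0.81 [306. 222.] [ 0.391 -0.172  0.089]
post_0 0.79 [275. 224.] [ 0.386 -0.095  0.089]
post_0 0.78 [264. 199.] [ 0.45
[... 300 characters left out ...]
24]
side [[-0.962, -0.099, 0.254, 0.104], [-0.272, 0.434, -0.859, 1.032], [-0.025, -0.895, -0.445, 0.692], [0.0, 0.0, 0.0, 1.0]]
base 0.62 [287. 248.] [ 0.442 -0.126 -0.   ]
pawl_ball 0.45 [276. 188.] [ 0.487 -0.198  0.133]
pawl_nose 0.61 [288. 202.] [ 0.467 -0.232  0.081]
read_place 0.27 [262. 220.] [ 0.505 -0.129  0.074]
post_0 0.77 [305. 227.] [ 0.383 -0.085  0.09 ]
post_0 0.73 [262. 218.] [ 0.499 -0.109  0.09 ]
post_0 0.72 [283. 208.] [ 0.463 -0.176  0.09 ]
post_0 0.66 [311. 211.] [ 0.388 -0.174  0.09 ]
post_1 0.77 [305. 227.] [ 0.383 -0.085  0.09 ]
post_1 0.73 [262. 218.] [ 0.499 -0.109  0.09 ]
post_1 0.72 [283. 208.] [ 0.463 -0.176  0.09 ]
post_1 0.66 [311. 211.] [ 0.388 -0.174  0.09 ]
```

View pics/top0.png

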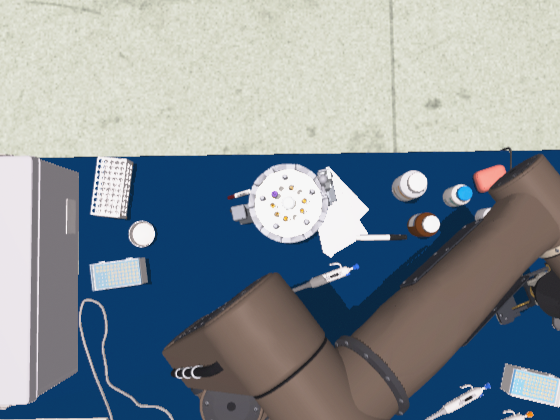

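View pics/side0.png

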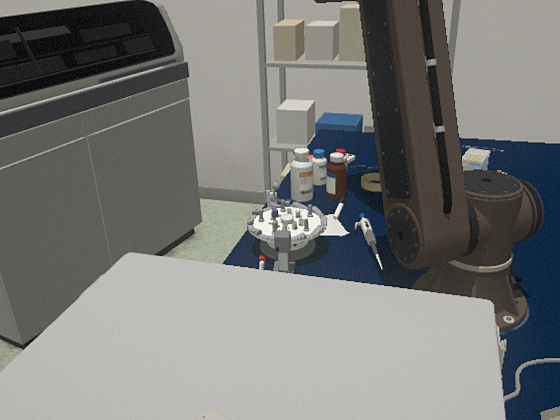

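```bash
python3 - <<'E'
from h import *
P=[]
for c in("top",):
    r=spot_point("post_0",c)[:5]
    P=np.array([atz(c,x["uv"],.0895)[:2] for x in r])
from scipy.optimize import least_squares
def f(p):
    m=p[:2]+.066*np.c_[np.cos(p[2]+np.arange(5)*2*np.pi/5),np.sin(p[2]+np.arange(5)*2*np.pi/5)]
    return np.min(np.linalg.norm(P[:,None]-m[None],axis=2),axis=1)
s=least_squares(f,[.4386,-.128,.18]);print(s.x,s.fun)
cx,cy,a=s.x
for A in(-.04,):
    y=a-A;R=np.array([[np.cos(y),-np.sin(y)],[np.sin(y),np.cos(y)]])
    img=cv2.imread("pics/top0.png");x0,y0=210,140
    im=cv2.resize(img[140:260,210:370],(800,600),interpolation=cv2.INTER_CUBIC)
    im2=cv2.imread("pics/side0.png");s0=cv2.resize(im2[165:285,210:370],(800,600),interpolation=cv2.INTER_CUBIC)
    for b in([.035,-.093,.133],[.005,-.093,.081],[.045,-.093,.096],[0,.04,.074],[0,.108,.11],[.066,0,.105],[0,0,.074],[.018,.108,.11],[-.018,.108,.11]):
        w=np.r_[np.array([cx,cy])+R@b[:2],b[2]];print(b,np.round(w,4))
        for c,I,o in(("top",im,(210,140)),("side",s0,(210,165))):
            u=(proj(c,w)-o+.5)*5
            cv2.drawMarker(I,tuple(int(v) for v in u),(0,0,255),0,10,1)
cv2.imwrite("pics/t1.png",im);cv2.imwrite("pics/s1.png",s0)
E
```

```text
[ 0.43848678 -0.12773722  0.11810089] [0.00410468 0.00349506 0.00147664 0.00480582 0.00749408]
[0.035, -0.093, 0.133] [ 0.4877 -0.2141  0.133 ]
[0.005, -0.093, 0.081] [ 0.4581 -0.2188  0.081 ]
[0.045, -0.093, 0.096] [ 0.4976 -0.2125  0.096 ]
[0, 0.04, 0.074] [ 0.4322 -0.0882  0.074 ]
[0, 0.108, 0.11] [ 0.4215 -0.0211  0.11  ]
[0.066, 0, 0.105] [ 0.5037 -0.1173  0.105 ]
[0, 0, 0.074] [ 0.4385 -0.1277  0.074 ]
[0.018, 0.108, 0.11] [ 0.4393 -0.0183  0.11  ]
[-0.018, 0.108, 0.11] [ 0.4037 -0.0239  0.11  ]
```

View pics/t1.png

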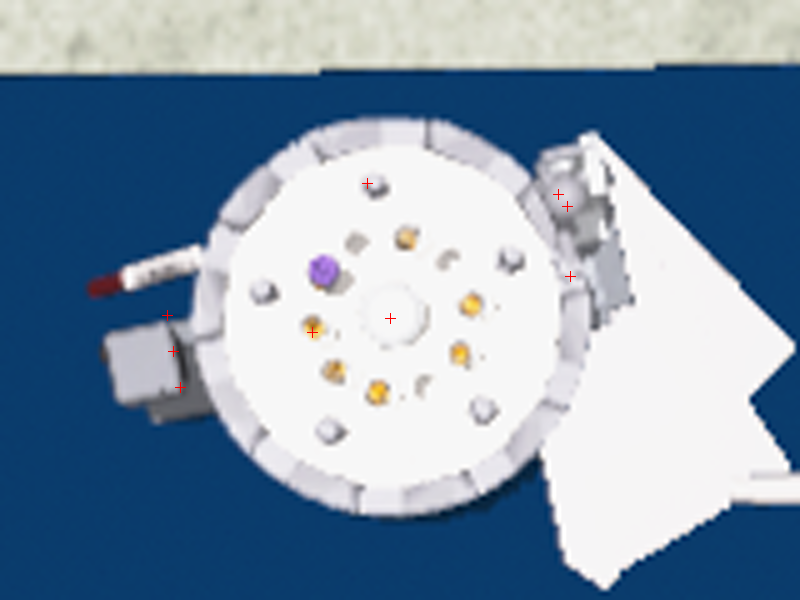

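View pics/s1.png

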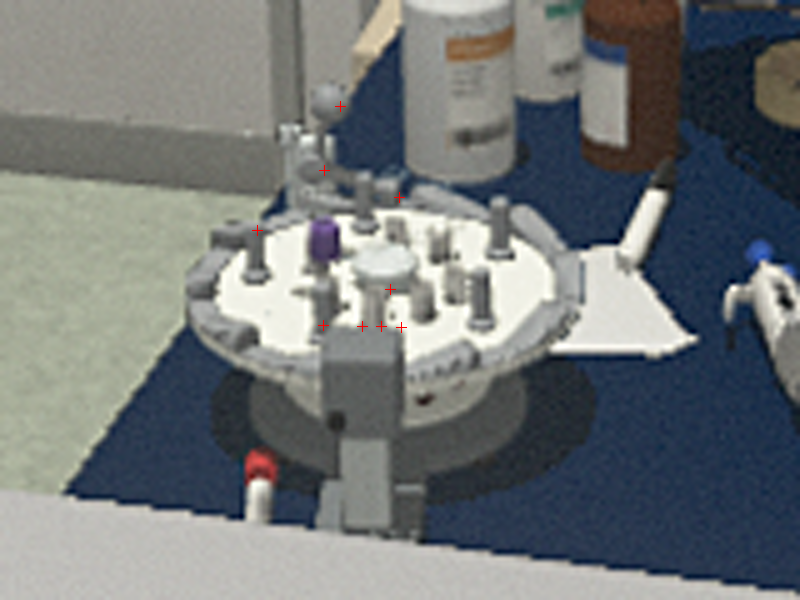

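```bash
cat > fit.py <<'E'
from h import *
from scipy.optimize import least_squares
n=np.arange(5)*2*np.pi/5
# posts in ccw order: +x, then +y side...
T=np.array([(376,181),(264,288),(330,427),(484,405),(511,256),(566,193),(176,322),(189,385)])/5-.5+np.array([210,140])
S=np.array([(257,230),(322,282),(481,268),(497,198),(364,172),(328,101),(322,334),(402,334)])/5-.5+np.array([210,165])
def pts(p):
    c,yaw,A=p[:2],p[2],p[3]
    b=[[.066*np.cos(A+t),.066*np.sin(A+t),.104] for t in n]+[[.035,-.093,.133],[.018,.108,.11],[-.018,.108,.11]]
    b=np.array(b);cy,sy=np.cos(yaw),np.sin(yaw)
    return np.c_[c[0]+cy*b[:,0]-sy*b[:,1],c[1]+sy*b[:,0]+cy*b[:,1],b[:,2]]
def f(p,side=True):
    w=pts(p)
    r=[np.array([proj("top",x) for x in w])-T+p[4:6]]
    if side:r.append(np.array([proj("side",x) for x in w])-S+p[6:8])
    return np.r_[np.vstack(r).ravel(),p[4:]*.7]
for sd in(0,1):
    s=least_squares(lambda p:f(p,sd),[.4386,-.128,.18,-.05,0,0,0,0],loss="soft_l1");print(np.round(s.x,4))
    print(np.round(f(s.x,sd)[:-4].reshape(-1,2),1).tolist());print(np.round(pts(s.x),4).tolist())
E
python3 fit.py
```

```text
[ 0.4407 -0.1296  0.1992 -0.0826 -0.0111  0.0531  0.      0.    ]
[[0.1, -0.5], [-0.2, -0.4], [0.1, 0.1], [0.5, 0.4], [0.7, -0.6], [0.1, 0.3], [-0.9, -0.3], [-0.4, 1.4]]
[[0.5063, -0.1219, 0.104], [0.4537, -0.0649, 0.104], [0.3832, -0.0973, 0.104], [0.3922, -0.1743, 0.104], [0.4683, -0.1895, 0.104], [0.4935, -0.2138, 0.133], [0.437, -0.0201, 0.11], [0.4017, -0.0273, 0.11]]
[ 0.4414 -0.1293  0.1917 -0.0708  0.0806  0.3211 -0.1799 -0.5654]
[[-0.0, -0.5], [-0.3, -0.3], [0.2, 0.2], [0.6, 0.3], [0.6, -0.8], [0.2, 0.6], [-0.9, -0.7], [-0.5, 1.1], [-0.8, -1.0], [-0.1, 0.8], [-0.1, 0.6], [0.3, 0.9], [-0.3, 0.9], [0.3, 0.4], [0.7, -2.6], [0.2, -2.3]]
[[0.5069, -0.1214, 0.104], [0.4541, -0.0645, 0.104], [0.3837, -0.0972, 0.104], [0.3931, -0.1743, 0.104], [0.4692, -0.1892, 0.104], [0.4935, -0.2139, 0.133], [0.4385, -0.0199, 0.11], [0.4032, -0.0267, 0.11]]
```

Request:
arm_command --commands '[{"tx": -0.09, "ty": 0.08, "twist": 0.01}, {"tx": -0.18, "ty": 0.155, "twist": 0.02}, {"tx": -0.27, "ty": 0.23, "twist": 0.03}, {"tx": -0.36, "ty": 0.31, "twist": 0.04}, {"tx": -0.45, "ty": 0.385, "twist": 0.053}, {"tx": -0.54, "ty": 0.46, "twist": 0.053}, {"tx": -0.63, "ty": 0.54, "twist": 0.053}, {"tx": -0.7, "ty": 0.61, "twist": 0.053}]' --claw 0

```text
invalid input
```

```bash
cat > d.py <<'E'
import sys
from h import *
# base-frame target: bx by z [mm]  yaw(mod pi, in base)
C=np.array([.441,-.1295]);Y=.19
def b2w(bx,by): return C+np.array([np.cos(Y)*bx-np.sin(Y)*by,np.sin(Y)*bx+np.cos(Y)*by])/1000
def delta(bx,by,z,byaw):
    s=get_state();p=s["eef_pos"];psi=s["ee_rot"][2];w=b2w(bx,by)-p[:2]
    tx=w@[np.cos(psi),np.sin(psi)];ty=w@[np.sin(psi),-np.cos(psi)]
    dy=(Y+byaw-psi+np.pi/2)%np.pi-np.pi/2
    v=p[:2]-C;q=[np.cos(Y)*v[0]+np.sin(Y)*v[1],-np.sin(Y)*v[0]+np.cos(Y)*v[1]]
    print("t",round(s["t"],2),"base pos",np.round(np.array(q)*1000,1),"z",round(p[2]*1e3,1),"F",np.round(s["force"],1),"width",round(s["width"],4),"rot",np.round(s["ee_rot"],3))
    print("units tx %.3f ty %.3f tz %.3f twist %.3f"%(tx/.25,ty/.25,(p[2]-z/1000)/.25,-dy/np.pi))
if __name__=="__main__":
    delta(*map(float,sys.argv[1:5]))
E
python3 d.py 0 -93 200 0
```

```text
t 0.85 base pos [-295.2 -454.9] z 201.5 F [-0.6  0.7 -0.1] width 0.0874 rot [-3.142  0.    -2.783]
units tx -1.407 ty 1.229 tz 0.006 twist 0.054
```

Request:
arm_command --commands '[{"tx": -0.09, "ty": 0.08, "tz": 0, "twist": 0.01}, {"tx": -0.18, "ty": 0.155, "tz": 0, "twist": 0.02}, {"tx": -0.27, "ty": 0.23, "tz": 0, "twist": 0.03}, {"tx": -0.36, "ty": 0.31, "tz": 0, "twist": 0.04}, {"tx": -0.45, "ty": 0.385, "tz": 0, "twist": 0.053}, {"tx": -0.54, "ty": 0.46, "tz": 0, "twist": 0.053}, {"tx": -0.63, "ty": 0.54, "tz": 0, "twist": 0.053}, {"tx": -0.7, "ty": 0.61, "tz": 0, "twist": 0.053}]' --claw 0 --grip_force 10

```text
t: 1.52
eef_pos: [0.3481, -0.4262, 0.2017]
ee_rot: [-3.141, 0.0, -2.949]
force: [0.6, -0.8, 0.2]
width: 0.0398
gripper_force: 0.0
```

```bash
python3 d.py 0 -93 200 0
```

```text
t 1.52 base pos [-147.2 -273.8] z 201.7 F [ 0.6 -0.8  0.2] width 0.0398 rot [-3.141  0.    -2.949]
units tx -0.591 ty 0.722 tz 0.007 twist 0.001
```

Request:
arm_command --commands '[{"tx": -0.1, "ty": 0.12, "tz": 0, "twist": 0}, {"tx": -0.2, "ty": 0.24, "tz": 0, "twist": 0}, {"tx": -0.3, "ty": 0.36, "tz": 0, "twist": 0}, {"tx": -0.4, "ty": 0.48, "tz": 0, "twist": 0}, {"tx": -0.5, "ty": 0.6, "tz": 0, "twist": 0}, {"tx": -0.57, "ty": 0.68, "tz": 0, "twist": 0}, {"tx": -0.57, "ty": 0.69, "tz": 0, "twist": 0}, {"tx": -0.57, "ty": 0.69, "tz": 0, "twist": 0}]'

```text
t: 2.18
eef_pos: [0.4548, -0.2298, 0.2017]
ee_rot: [-3.142, 0.0, -2.946]
force: [-1.0, -0.8, -0.7]
width: 0.0006
gripper_force: 0.0
```

```bash
python3 d.py 0 -93 124 0; python3 - <<'E'
from h import *
s=get_state();p=s["eef_pos"]
a=snap("top","a");b=snap("side","b")
x,y=[int(v) for v in proj("top",[.45,-.17,.12])]
A=cv2.resize(a[y-50:y+50,x-65:x+65],(520,400),interpolation=cv2.INTER_CUBIC)
x,y=[int(v) for v in proj("side",[.45,-.17,.14])]
B=cv2.resize(b[y-75:y+75,x-50:x+50],(267,400),interpolation=cv2.INTER_CUBIC)
cv2.imwrite("pics/c1.png",np.hstack([A,B])[:,:,::-1])
E
```

```text
t 2.18 base pos [  -5.4 -101.1] z 201.7 F [-1.  -0.8 -0.7] width 0.0006 rot [-3.142  0.    -2.946]
units tx -0.022 ty 0.032 tz 0.311 twist 0.002
```

View pics/c1.png

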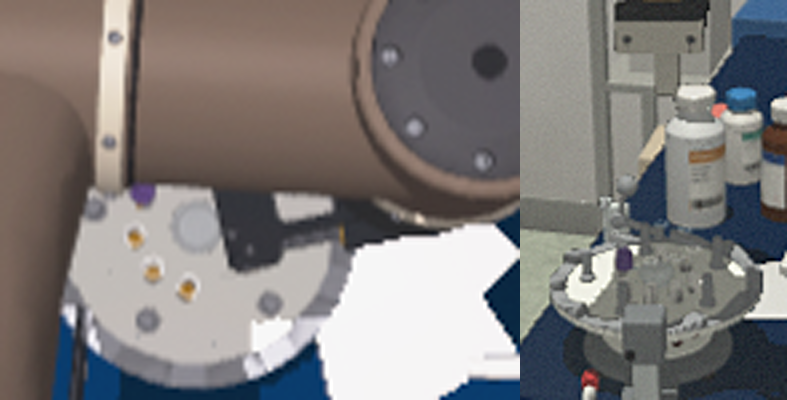

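The side view shows the closed fingers (about column 665) above the wheel, to the right of the ball (627,187). The top view is blocked by the arm.

Request:
arm_command --commands '[{"tx": 0, "ty": 0.03, "tz": 0.05, "twist": 0}, {"tx": 0, "ty": 0.03, "tz": 0.1, "twist": 0}, {"tx": 0, "ty": 0.03, "tz": 0.16, "twist": 0}, {"tx": 0, "ty": 0.03, "tz": 0.22, "twist": 0}, {"tx": 0, "ty": 0.03, "tz": 0.27, "twist": 0}, {"tx": 0, "ty": 0.03, "tz": 0.31, "twist": 0}, {"tx": 0, "ty": 0.03, "tz": 0.31, "twist": 0}, {"tx": 0, "ty": 0.03, "tz": 0.31, "twist": 0}]'

```text
t: 2.95
eef_pos: [0.4523, -0.2246, 0.1238]
ee_rot: [3.142, -0.001, -2.95]
force: [0.8, -1.1, 0.4]
width: 0.0001
gripper_force: 0.0
```

```bash
python3 d.py 37 -93 124 0; cat > sv.py <<'E'
import sys
from h import *
b=snap("side",sys.argv[1]+"_full")
x,y=[int(v) for v in proj("side",[.45,-.15,.12])]
cv2.imwrite("pics/%s.png"%sys.argv[1],cv2.resize(b[y-50:y+40,x-60:x+60],(800,600),interpolation=cv2.INTER_CUBIC)[:,:,::-1])
E
python3 sv.py s2
```

```text
t 2.95 base pos [ -6.9 -95.5] z 123.8 F [ 0.8 -1.1  0.4] width 0.0001 rot [ 3.142e+00 -1.000e-03 -2.950e+00]
units tx -0.176 ty 0.010 tz -0.001 twist 0.000
```

View pics/s2.png

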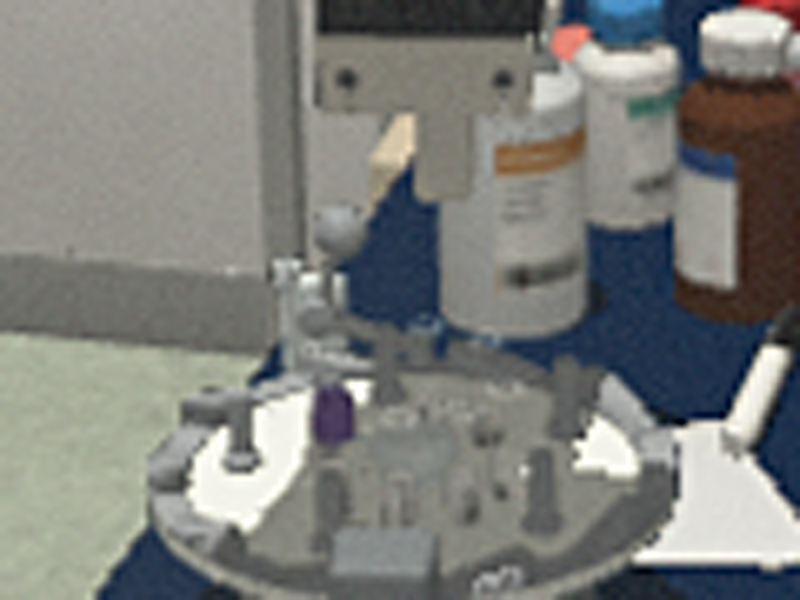

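```bash
python3 - <<'E'
from h import *
x,y=[int(v) for v in proj("side",[.45,-.15,.12])]
g=lambda w:np.round((proj("side",w)-[x-60,y-50]+.5)*6.667)
p=get_state()["eef_pos"];print(g(p),g(p+[0,.02,0]),g(p+[0,-.02,0]),g([.4935,-.214,.133]),g(p+[.0095,0,0]),g(p+[-.0095,0,0]))
print(g([.5028,-.2123,.096]),g([.441,-.1295,.074]))
E
```

```text
[447. 253.] [434. 273.] [460. 233.] [340. 234.] [424. 251.] [471. 255.]
[320. 319.] [415. 476.]
```

```bash
python3 - <<'E'
from h import *
b=cv2.imread("pics/b.png").astype(int);s=cv2.imread("pics/s2_full.png").astype(int);o=cv2.imread("pics/side0.png").astype(int)
print(proj("side",[.4548,-.2298,.2017]),proj("side",[.4523,-.2246,.1238]))
for n,i in(("b",b),("s2",s)):
    m=np.abs(i-o).max(2)>40
    for r in range(150,206,2):print(n,r,''.join('#' if v else '.' for v in m[r,255:320]))
E
```

```text
[290.85411448 159.99890485] [291.83154116 188.61849348]
b 150 .......................................#.........................
b 152 .................................................................
b 154 .................................................................
b 156 .......................................##........................
b 158 .................................................................
b 160 .................................................................
b 162 .................................................................
b 164 .................................................................
b 166 .................................................................
b 168 .................................................................
b 170 .................................................................
b 172 .................................................................
b 174 .................................................................
b 176 .................................................................
b 178 ..............................
[... 2315 characters left out ...]
...........................................
s2 188 .................................................................
s2 190 .................................................................
s2 192 .................................................................
s2 194 .................................................................
s2 196 .................................................................
s2 198 .................................................................
s2 200 ..........................###....................................
s2 202 ..............................####....#####......................
s2 204 .......................................#########......##.........
```

```bash
python3 - <<'E'
from h import *
s=cv2.imread("pics/s2_full.png");o=cv2.imread("pics/side0.png")
for r in range(172,196,2):print(r,[tuple(int(v) for v in s[r,c]) for c in range(282,300,3)],'|',[tuple(int(v) for v in o[r,c]) for c in range(282,300,3)])
E
```

```text
172 [(163, 188, 201), (168, 200, 214), (108, 120, 119), (112, 122, 125), (117, 131, 130), (148, 153, 151)] | [(157, 182, 195), (165, 194, 209), (134, 151, 159), (134, 136, 139), (143, 147, 147), (152, 155, 155)]
174 [(175, 205, 220), (178, 210, 225), (114, 125, 126), (112, 123, 127), (113, 127, 127), (146, 152, 149)] | [(167, 199, 212), (174, 207, 222), (63, 33, 14), (134, 138, 135), (144, 150, 148), (145, 148, 148)]
176 [(121, 142, 149), (112, 117, 123), (116, 129, 132), (111, 122, 124), (114, 124, 127), (143, 148, 145)] | [(115, 138, 147), (116, 120, 127), (78, 57, 37), (131, 138, 138), (140, 144, 143), (149, 152, 150)]
178 [(120, 139, 149), (72, 41, 21), (120, 132, 135), (119, 127, 130), (112, 123, 126), (143, 146, 147)] | [(118, 138, 147), (74, 49, 34), (73, 53, 39), (128, 132, 133), (136, 142, 140), (144, 148, 146)]
180 [(106, 110, 113), (79, 52, 33), (117, 131, 132), (106, 121, 122), (108, 120, 122), (143, 146, 146)] | [(101, 105, 110), (79, 55, 43), (77, 55, 42), (126, 131, 129), (138, 143, 139), (136, 141, 142)]
182 [(72, 46, 25), (75, 50, 33), (68, 44, 23), (126, 130, 127), 
[... 593 characters left out ...]
141), (135, 138, 139)] | [(82, 60, 45), (74, 51, 36), (78, 55, 39), (123, 126, 126), (133, 138, 137), (135, 139, 139)]
190 [(76, 52, 35), (76, 50, 30), (73, 49, 29), (122, 123, 124), (133, 137, 139), (140, 145, 145)] | [(78, 52, 36), (79, 60, 42), (72, 48, 34), (117, 123, 120), (135, 137, 137), (138, 141, 143)]
192 [(75, 52, 35), (79, 54, 39), (74, 51, 38), (110, 114, 114), (132, 134, 135), (135, 138, 135)] | [(76, 52, 39), (78, 57, 44), (73, 55, 38), (112, 116, 115), (130, 133, 133), (132, 138, 135)]
194 [(81, 59, 45), (77, 57, 39), (75, 49, 33), (117, 122, 119), (130, 134, 133), (134, 136, 136)] | [(77, 54, 40), (80, 59, 47), (79, 58, 44), (114, 117, 117), (129, 133, 134), (132, 135, 134)]
```

The picture shows the fingertips ending about 20 mm above the projected TCP, while the ball sits where it should. So I'll go lower by that amount.

Request:
arm_command --commands '[{"tx": 0, "ty": 0.01, "tz": 0.02, "twist": 0}, {"tx": 0, "ty": 0.01, "tz": 0.04, "twist": 0}, {"tx": 0, "ty": 0.01, "tz": 0.06, "twist": 0}, {"tx": 0, "ty": 0.01, "tz": 0.07, "twist": 0}, {"tx": -0.02, "ty": 0.01, "tz": 0.07, "twist": 0}, {"tx": -0.04, "ty": 0.01, "tz": 0.07, "twist": 0}, {"tx": -0.06, "ty": 0.01, "tz": 0.07, "twist": 0}, {"tx": -0.07, "ty": 0.01, "tz": 0.07, "twist": 0}]'

```text
t: 3.67
eef_pos: [0.4707, -0.218, 0.1067]
ee_rot: [-3.141, 0.001, -2.949]
force: [-1.0, 0.2, 1.0]
width: 0.0005
gripper_force: 0.0
```

Request:
arm_command --commands '[{"tx": -0.015, "ty": 0, "tz": 0, "twist": 0}, {"tx": -0.03, "ty": 0, "tz": 0, "twist": 0}, {"tx": -0.045, "ty": 0, "tz": 0, "twist": 0}, {"tx": -0.06, "ty": 0, "tz": 0, "twist": 0}, {"tx": -0.07, "ty": 0, "tz": 0, "twist": 0}, {"tx": -0.08, "ty": 0, "tz": 0, "twist": 0}, {"tx": -0.08, "ty": 0, "tz": 0, "twist": 0}, {"tx": -0.08, "ty": 0, "tz": 0, "twist": 0}]'

```text
t: 4.33
eef_pos: [0.4891, -0.2142, 0.1064]
ee_rot: [3.142, -0.0, -2.949]
force: [0.1, -0.2, -0.2]
width: 0.0007
gripper_force: 0.0
```

```bash
python3 d.py 40 -93 106 0; python3 - <<'E'
from h import *
snap("side","s3_full")
for r in spot_point("pawl_ball","side")[:2]+spot_point("pawl_nose","side")[:2]:print(r)
from d import b2w
for bx,z in((35,.133),(45,.134),(64,.129)):print(proj("side",np.r_[b2w(bx,-93),z]))
for bx,z in((5,.081),(6,.114)):print(proj("side",np.r_[b2w(bx,-93),z]))
E
```

```text
t 4.33 base pos [ 31.3 -92.2] z 106.4 F [ 0.1 -0.2 -0.2] width 0.0007 rot [ 3.142 -0.    -2.949]
units tx -0.035 ty -0.003 tz 0.001 twist 0.001
{'uv': [287.9, 199.4], 'score': 0.5}
[275.7990917  185.61280938]
[272.00048144 185.22249676]
[264.89665777 186.89420685]
[287.62145534 203.69077634]
[286.96704437 192.35790099]
```

Request:
arm_command --commands '[{"tx": -0.008, "ty": 0, "tz": 0, "twist": 0}, {"tx": -0.016, "ty": 0, "tz": 0, "twist": 0}, {"tx": -0.024, "ty": 0, "tz": 0, "twist": 0}, {"tx": -0.032, "ty": 0, "tz": 0, "twist": 0}, {"tx": -0.04, "ty": 0, "tz": 0, "twist": 0}, {"tx": -0.04, "ty": 0, "tz": 0, "twist": 0}, {"tx": -0.04, "ty": 0, "tz": 0, "twist": 0}, {"tx": -0.04, "ty": 0, "tz": 0, "twist": 0}]'

```text
t: 5.15
eef_pos: [0.4989, -0.2123, 0.1064]
ee_rot: [3.142, -0.0, -2.949]
force: [-0.1, -0.4, -0.5]
width: 0.0005
gripper_force: 0.0
```

```bash
python3 d.py 30 -93 190 0; python3 sv.py s4; python3 - <<'E'
from h import *
for r in spot_point("pawl_ball","side")[:2]+spot_point("pawl_nose","side")[:2]:print(r)
E
```

```text
t 5.15 base pos [ 41.2 -92.2] z 106.4 F [-0.1 -0.4 -0.5] width 0.0005 rot [ 3.142 -0.    -2.949]
units tx 0.045 ty -0.003 tz -0.334 twist 0.001
{'uv': [263.5, 189.8], 'score': 0.52}
{'uv': [287.3, 193.1], 'score': 0.69}
```

View pics/s4.png

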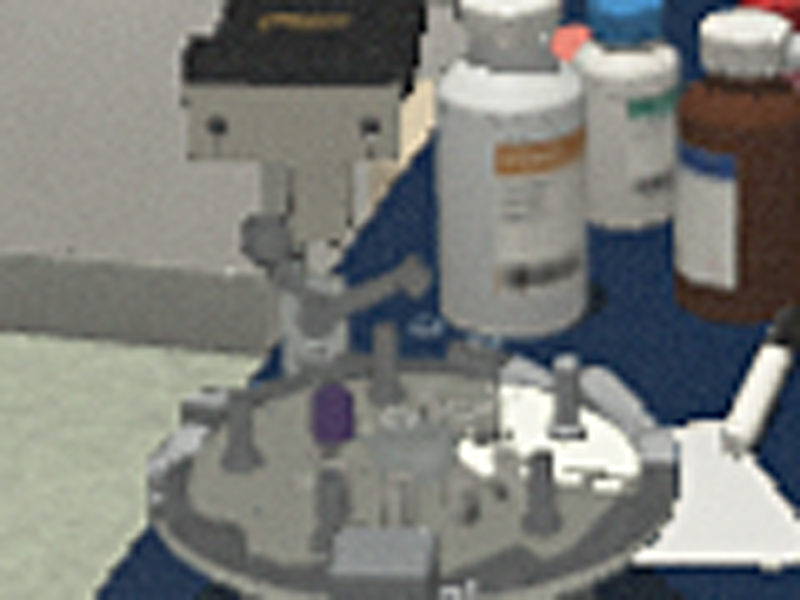

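The pawl is thrown over: the nose is raised at (405,275) and the ball is over at (265,240). To stay clear of the ball I'll push post_1, so I back off and rise first.

Request:
arm_command --commands '[{"tx": 0.02, "ty": 0, "tz": 0, "twist": 0}, {"tx": 0.04, "ty": 0, "tz": -0.03, "twist": 0}, {"tx": 0.04, "ty": 0, "tz": -0.08, "twist": 0}, {"tx": 0.04, "ty": 0, "tz": -0.16, "twist": 0}, {"tx": 0.04, "ty": 0, "tz": -0.24, "twist": -0.03}, {"tx": 0.04, "ty": 0, "tz": -0.3, "twist": -0.06}, {"tx": 0.04, "ty": 0, "tz": -0.33, "twist": -0.1}, {"tx": 0.04, "ty": 0, "tz": -0.33, "twist": -0.14}]'

```text
t: 5.97
eef_pos: [0.4898, -0.2146, 0.192]
ee_rot: [-3.139, 0.003, -2.505]
force: [-0.1, -0.4, -0.4]
width: 0.0004
gripper_force: 0.0
```

```bash
python3 d.py 56 64 190 1.504
```

```text
t 5.97 base pos [ 31.8 -92.8] z 192.0 F [-0.1 -0.4 -0.4] width 0.0004 rot [-3.139e+00  3.000e-03 -2.505e+00]
units tx -0.358 ty 0.524 tz 0.008 twist -0.336
```

Request:
arm_command --commands '[{"tx": -0.05, "ty": 0.07, "tz": 0, "twist": -0.039}, {"tx": -0.1, "ty": 0.15, "tz": 0, "twist": -0.078}, {"tx": -0.15, "ty": 0.22, "tz": 0, "twist": -0.117}, {"tx": -0.2, "ty": 0.3, "tz": 0, "twist": -0.156}, {"tx": -0.25, "ty": 0.37, "tz": 0, "twist": -0.195}, {"tx": -0.3, "ty": 0.45, "tz": 0, "twist": -0.234}, {"tx": -0.34, "ty": 0.5, "tz": 0, "twist": -0.273}, {"tx": -0.36, "ty": 0.52, "tz": 0, "twist": -0.312}]'

```text
t: 6.63
eef_pos: [0.4846, -0.0547, 0.1898]
ee_rot: [-3.141, 0.0, -1.523]
force: [0.1, 0.5, 0.4]
width: 0.0002
gripper_force: 0.0
```

Request:
arm_command --commands '[{"tx": 0, "ty": 0, "tz": 0, "twist": -0.02}, {"tx": 0, "ty": 0, "tz": 0, "twist": -0.02}, {"tx": 0, "ty": 0, "tz": 0, "twist": -0.02}, {"tx": 0, "ty": 0, "tz": 0, "twist": -0.02}, {"tx": 0, "ty": 0, "tz": 0, "twist": -0.02}, {"tx": 0, "ty": 0, "tz": 0, "twist": -0.02}, {"tx": 0, "ty": 0, "tz": 0, "twist": -0.02}, {"tx": 0, "ty": 0, "tz": 0, "twist": -0.02}]'

```text
t: 7.3
eef_pos: [0.4851, -0.0563, 0.1889]
ee_rot: [3.141, -0.0, -1.469]
force: [-0.9, -0.2, -0.8]
width: 0.0002
gripper_force: 0.0
```

```bash
python3 d.py 56 64 72 1.504; python3 sv.py s5;  python3 - <<'E'
from h import *
for r in spot_point("pawl_nose","side")[:2]+spot_point("post_0","side")[:5]:print(r)
E
```

```text
t 7.3 base pos [57.1 63.5] z 188.9 F [-0.9 -0.2 -0.8] width 0.0002 rot [ 3.141 -0.    -1.469]
units tx -0.002 ty 0.005 tz 0.468 twist -0.007
{'uv': [286.8, 194.3], 'score': 0.65}
{'uv': [283.8, 204.5], 'score': 0.19}
{'uv': [276.9, 225.7], 'score': 0.91}
{'uv': [303.1, 224.2], 'score': 0.89}
{'uv': [309.8, 208.4], 'score': 0.77}
{'uv': [263.4, 217.2], 'score': 0.67}
{'uv': [283.0, 205.4], 'score': 0.64}
```

Request:
arm_command --commands '[{"tx": 0, "ty": -0.02, "tz": 0.06, "twist": -0.007}, {"tx": 0, "ty": -0.02, "tz": 0.13, "twist": -0.007}, {"tx": 0, "ty": -0.02, "tz": 0.2, "twist": -0.007}, {"tx": 0, "ty": -0.02, "tz": 0.27, "twist": -0.007}, {"tx": 0, "ty": -0.02, "tz": 0.32, "twist": -0.007}, {"tx": 0, "ty": -0.02, "tz": 0.36, "twist": -0.007}, {"tx": 0, "ty": -0.02, "tz": 0.38, "twist": -0.007}, {"tx": 0, "ty": -0.02, "tz": 0.38, "twist": -0.007}]'

```text
t: 8.12
eef_pos: [0.4895, -0.0557, 0.093]
ee_rot: [3.14, -0.0, -1.446]
force: [0.5, 0.1, -0.0]
width: 0.0005
gripper_force: 0.0
```

```bash
python3 d.py 60 64 72 1.504; python3 sv.py s6
```

```text
t 8.12 base pos [61.6 63.3] z 93.0 F [ 0.5  0.1 -0. ] width 0.0005 rot [ 3.14  -0.    -1.446]
units tx -0.003 ty 0.007 tz 0.084 twist 0.001
```

View pics/s6.png

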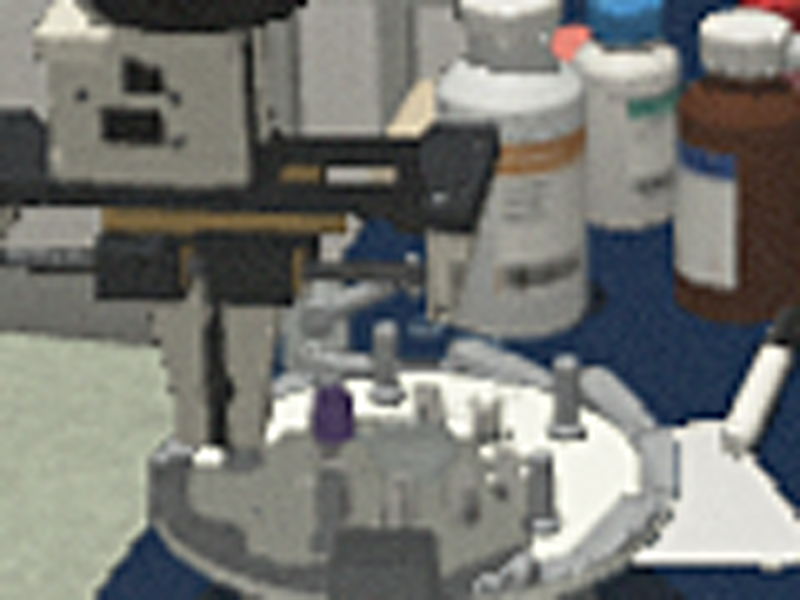

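```bash
python3 - <<'E'
from h import *
from d import b2w
x,y=[int(v) for v in proj("side",[.45,-.15,.12])]
g=lambda w:np.round((proj("side",w)-[x-60,y-50]+.5)*6.667)
p=get_state()["eef_pos"]
for z in(.093,.103,.113,.118):print(z,g([p[0]-.021,p[1]+.0095,z]),g([p[0]+.021,p[1]+.0095,z]))
A=-.07+1.2566;b=[66*np.cos(A),66*np.sin(A)];print(b,g(np.r_[b2w(*b),.105]),g(np.r_[b2w(*b),.074]))
E
```

```text
0.093 [276. 525.] [164. 512.]
0.103 [275. 500.] [163. 488.]
0.113 [273. 475.] [161. 463.]
0.118 [273. 462.] [161. 450.]
[np.float64(24.737735383399883), np.float64(61.1885973699421)] [331. 476.] [333. 552.]
```

The closed fingers span columns 165–275 and end at row 450. That puts the tips near z 0.12, about 27 mm above the reported TCP. Post_1 is clear, to the right at about column 330.

Request:
arm_command --commands '[{"tx": 0, "ty": 0, "tz": 0.02, "twist": 0}, {"tx": 0, "ty": 0, "tz": 0.04, "twist": 0}, {"tx": 0, "ty": 0, "tz": 0.06, "twist": 0}, {"tx": 0, "ty": 0, "tz": 0.075, "twist": 0}, {"tx": 0, "ty": 0, "tz": 0.09, "twist": 0}, {"tx": 0, "ty": 0, "tz": 0.1, "twist": 0}, {"tx": 0, "ty": 0, "tz": 0.108, "twist": 0}, {"tx": 0, "ty": 0, "tz": 0.108, "twist": 0}]'

```text
t: 8.83
eef_pos: [0.4899, -0.0557, 0.0665]
ee_rot: [3.141, -0.0, -1.446]
force: [0.2, -0.4, 0.3]
width: 0.0004
gripper_force: 0.0
```

```bash
python3 d.py 18 66 66 1.504
```

```text
t 8.83 base pos [61.9 63.2] z 66.5 F [ 0.2 -0.4  0.3] width 0.0004 rot [ 3.141 -0.    -1.446]
units tx 0.000 ty 0.176 tz 0.002 twist 0.001
```

Request:
arm_command --commands '[{"tx": 0, "ty": 0.02, "tz": 0, "twist": 0}, {"tx": 0, "ty": 0.035, "tz": 0, "twist": 0}, {"tx": 0, "ty": 0.05, "tz": 0, "twist": 0}, {"tx": 0, "ty": 0.065, "tz": 0, "twist": 0}, {"tx": 0, "ty": 0.08, "tz": 0, "twist": 0}, {"tx": 0, "ty": 0.095, "tz": 0, "twist": 0}, {"tx": 0, "ty": 0.105, "tz": 0, "twist": 0}, {"tx": 0, "ty": 0.11, "tz": 0, "twist": 0}]'

```text
t: 9.5
eef_pos: [0.4625, -0.0591, 0.0671]
ee_rot: [-3.141, 0.0, -1.446]
force: [1.4, 1.1, 0.2]
width: 0.0005
gripper_force: 0.5
```

Request:
arm_command --commands '[{"tx": 0, "ty": 0.01, "tz": 0, "twist": 0}, {"tx": 0, "ty": 0.02, "tz": 0, "twist": 0}, {"tx": 0, "ty": 0.03, "tz": 0, "twist": 0}, {"tx": 0, "ty": 0.04, "tz": 0, "twist": 0}, {"tx": 0, "ty": 0.05, "tz": 0, "twist": 0}, {"tx": 0, "ty": 0.055, "tz": 0, "twist": 0}, {"tx": 0, "ty": 0.06, "tz": 0, "twist": 0}, {"tx": 0, "ty": 0.06, "tz": 0, "twist": 0}]'

```text
t: 10.17
eef_pos: [0.4474, -0.0611, 0.0669]
ee_rot: [3.141, -0.0, -1.446]
force: [0.4, 0.5, 0.3]
width: 0.0006
gripper_force: 0.0
```

```bash
python3 d.py 9.8 64.9 66 1.504; python3 sv.py s7;  python3 - <<'E'
from h import *
from d import b2w
for r in spot_point("pawl_nose","side")[:2]+spot_point("post_0","side")[:5]+spot_point("capped_tube","side")[:1]:print(r)
for A in(.3,.4,.5,.6):print(A,[np.round(proj("side",np.r_[b2w(66*np.cos(A+k*1.2566),66*np.sin(A+k*1.2566)),.0895])) for k in range(5)])
E
```

```text
t 10.17 base pos [19.2 66. ] z 66.9 F [0.4 0.5 0.3] width 0.0006 rot [ 3.141 -0.    -1.446]
units tx 0.007 ty 0.037 tz 0.003 twist 0.001
{'uv': [309.7, 219.7], 'score': 0.92}
{'uv': [274.5, 209.1], 'score': 0.88}
{'uv': [288.1, 228.8], 'score': 0.67}
{'uv': [302.4, 208.1], 'score': 0.59}
{'uv': [259.8, 225.4], 'score': 0.56}
0.3 [array([261., 220.]), array([284., 229.]), array([311., 221.]), array([304., 208.]), array([274., 207.])]
0.4 [array([261., 221.]), array([287., 229.]), array([312., 220.]), array([301., 207.]), array([272., 208.])]
0.5 [array([262., 222.]), array([289., 229.]), array([313., 218.]), array([299., 206.]), array([270., 208.])]
0.6 [array([263., 223.]), array([292., 228.]), array([313., 217.]), array([297., 206.]), array([268., 209.])]
```

View pics/s7.png

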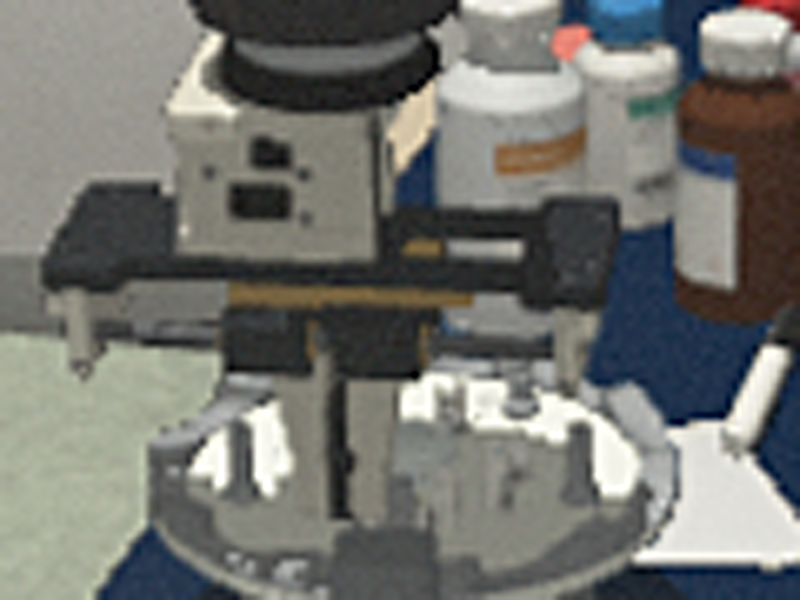

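The wheel has turned by roughly 0.45 to 0.5 rad, and the fingers stand behind post_1. About 9 mm more should bring it to the middle of the gap.

Request:
arm_command --commands '[{"tx": 0, "ty": 0.007, "tz": 0, "twist": 0}, {"tx": 0, "ty": 0.014, "tz": 0, "twist": 0}, {"tx": 0, "ty": 0.021, "tz": 0, "twist": 0}, {"tx": 0, "ty": 0.027, "tz": 0, "twist": 0}, {"tx": 0, "ty": 0.032, "tz": 0, "twist": 0}, {"tx": 0, "ty": 0.036, "tz": 0, "twist": 0}, {"tx": 0, "ty": 0.036, "tz": 0, "twist": 0}, {"tx": 0, "ty": 0.036, "tz": 0, "twist": 0}]'

```text
t: 11.03
eef_pos: [0.4387, -0.0621, 0.0669]
ee_rot: [3.141, 0.0, -1.446]
force: [-0.4, -0.5, -0.3]
width: 0.0002
gripper_force: 0.0
```

```bash
python3 d.py 9.8 64.9 66 1.504
```

```text
t 11.03 base pos [10.5 66.6] z 66.9 F [-0.4 -0.5 -0.3] width 0.0002 rot [ 3.141  0.    -1.446]
units tx 0.007 ty 0.002 tz 0.004 twist 0.001
```

Request:
arm_command --commands '[{"tx": 0, "ty": -0.03, "tz": 0, "twist": 0}, {"tx": 0, "ty": -0.06, "tz": -0.04, "twist": 0}, {"tx": 0, "ty": -0.06, "tz": -0.12, "twist": 0}, {"tx": 0, "ty": -0.06, "tz": -0.22, "twist": 0}, {"tx": 0, "ty": -0.06, "tz": -0.32, "twist": 0}, {"tx": 0, "ty": -0.06, "tz": -0.42, "twist": 0.03}, {"tx": 0, "ty": -0.06, "tz": -0.5, "twist": 0.07}, {"tx": 0, "ty": -0.06, "tz": -0.5, "twist": 0.1}]'

```text
t: 11.7
eef_pos: [0.4567, -0.06, 0.1963]
ee_rot: [-3.135, 0.002, -1.766]
force: [1.5, -0.0, 0.0]
width: 0.0006
gripper_force: 0.0
```

```bash
python3 d.py 105 -93 190 0; cat > A.py <<'E'
from h import *
from d import b2w
snap("side","A_full")
P=[np.array(r["uv"]) for r in spot_point("post_0","side")[:5] if r["score"]>.4]
def pr(A):return np.array([proj("side",np.r_[b2w(66*np.cos(A+k*1.2566),66*np.sin(A+k*1.2566)),.0895]) for k in range(5)])
best=min(((np.mean([np.min(np.linalg.norm(pr(A)+np.array([du,0])-p,axis=1)) for p in P]),A,du) for A in np.arange(-.1,1.1,.02) for du in(-1,0,1)))
print(len(P),best)
for r in spot_point("pawl_nose","side")[:1]+spot_point("pawl_ball","side")[:1]+spot_point("capped_tube","side")[:1]:print(r)
E
python3 A.py
```

```text
t 11.7 base pos [28.6 65.3] z 196.3 F [ 1.5 -0.   0. ] width 0.0006 rot [-3.135e+00  2.000e-03 -1.766e+00]
units tx 0.472 ty -0.521 tz 0.025 twist 0.377Traceback (most recent call last):
  File "A.py", line 6, in <module>
    best=min(((np.mean([np.min(np.linalg.norm(pr(A)+np.array([du,0])-p,axis=1)) for p in P]),A,du) for A in np.arange(-.1,1.1,.02) for du in(-1,0,1)))
  File "A.py", line 6, in <genexpr>
    best=min(((np.mean([np.min(np.linalg.norm(pr(A)+np.array([du,0])-p,axis=1)) for p in P]),A,du) for A in np.arange(-.1,1.1,.02) for du in(-1,0,1)))
                                              ~~^^^
  File "A.py", line 5, in pr
    def pr(A):return np.array([proj("side",np.r_[b2w(66*np.cos(A+k*1.2566),66*np.sin(A+k*1.2566)),.0895]) for k in range(5)])
                               ~~~~^^^^^^^^^^^^^^^^^^^^^^^^^^^^^^^^^^^^^^^^^^^^^^^^^^^^^^^^^^^^^^^^^^^^^^
  File "h.py", line 9, in proj
    c=calibration(cam);K=np.array(c["camera_matrix"]);T=np.array(c["extrinsics"])
ValueError: time passes only in moves, steps and waits
```

Request:
arm_command --commands '[{"tx": 0.06, "ty": -0.065, "tz": 0, "twist": 0.039}, {"tx": 0.12, "ty": -0.13, "tz": 0, "twist": 0.078}, {"tx": 0.18, "ty": -0.2, "tz": 0, "twist": 0.117}, {"tx": 0.24, "ty": -0.26, "tz": 0, "twist": 0.156}, {"tx": 0.3, "ty": -0.33, "tz": 0, "twist": 0.195}, {"tx": 0.36, "ty": -0.39, "tz": 0, "twist": 0.234}, {"tx": 0.42, "ty": -0.46, "tz": 0, "twist": 0.273}, {"tx": 0.47, "ty": -0.52, "tz": 0, "twist": 0.312}]'

```text
t: 12.47
eef_pos: [0.5598, -0.2012, 0.1904]
ee_rot: [3.14, -0.002, -2.742]
force: [-0.6, 0.1, -0.8]
width: 0.0004
gripper_force: 0.0
```

Request:
arm_command --commands '[{"tx": 0, "ty": 0, "tz": 0, "twist": 0.039}, {"tx": 0, "ty": 0, "tz": 0, "twist": 0.059}, {"tx": 0, "ty": 0, "tz": 0, "twist": 0.059}, {"tx": 0, "ty": 0, "tz": 0, "twist": 0.059}, {"tx": 0, "ty": 0, "tz": 0, "twist": 0.059}, {"tx": 0, "ty": 0, "tz": 0, "twist": 0.059}, {"tx": 0, "ty": 0, "tz": 0, "twist": 0.059}, {"tx": 0, "ty": 0, "tz": 0, "twist": 0.059}]'

```text
t: 13.13
eef_pos: [0.5595, -0.1999, 0.1921]
ee_rot: [-3.142, 0.0, -2.924]
force: [0.3, -0.5, -0.1]
width: 0.0001
gripper_force: 0.0
```

```bash
sed -i 's/^from station import \*/from station import *\nimport functools\ncalibration=functools.lru_cache(calibration)/' h.py; python3 d.py 105 -93 101 0; python3 A.py
```

```text
t 13.13 base pos [103.1 -91.5] z 192.1 F [ 0.3 -0.5 -0.1] width 0.0001 rot [-3.142  0.    -2.924]
units tx -0.008 ty -0.006 tz 0.364 twist 0.009
4 (np.float64(1.163395884720066), np.float64(0.4800000000000001), 1)
{'uv': [289.6, 192.2], 'score': 0.57}
{'uv': [266.3, 188.4], 'score': 0.7}
{'uv': [266.5, 189.7], 'score': 0.63}
```

Request:
arm_command --commands '[{"tx": 0, "ty": 0, "tz": 0.06, "twist": 0.009}, {"tx": 0, "ty": 0, "tz": 0.13, "twist": 0.009}, {"tx": 0, "ty": 0, "tz": 0.2, "twist": 0.009}, {"tx": 0, "ty": 0, "tz": 0.26, "twist": 0.009}, {"tx": 0, "ty": 0, "tz": 0.31, "twist": 0.009}, {"tx": 0, "ty": 0, "tz": 0.35, "twist": 0.009}, {"tx": 0, "ty": 0, "tz": 0.368, "twist": 0.009}, {"tx": 0, "ty": 0, "tz": 0.368, "twist": 0.009}]'

```text
t: 14.05
eef_pos: [0.5589, -0.2, 0.099]
ee_rot: [3.141, -0.002, -2.954]
force: [-0.1, -1.4, -0.9]
width: 0.0003
gripper_force: 0.0
```

Request:
arm_command --commands '[{"tx": 0.02, "ty": 0, "tz": 0, "twist": 0}, {"tx": 0.04, "ty": 0, "tz": 0, "twist": 0}, {"tx": 0.06, "ty": 0, "tz": 0, "twist": 0}, {"tx": 0.075, "ty": 0, "tz": 0, "twist": 0}, {"tx": 0.09, "ty": 0, "tz": 0, "twist": 0}, {"tx": 0.1, "ty": 0, "tz": 0, "twist": 0}, {"tx": 0.11, "ty": 0, "tz": 0, "twist": 0}, {"tx": 0.12, "ty": 0, "tz": 0, "twist": 0}]'

```text
t: 14.72
eef_pos: [0.5296, -0.2057, 0.1]
ee_rot: [3.142, -0.0, -2.954]
force: [-0.8, 0.1, -0.1]
width: 0.0006
gripper_force: 0.0
```

Request:
arm_command --commands '[{"tx": 0.01, "ty": 0, "tz": 0, "twist": 0}, {"tx": 0.02, "ty": 0, "tz": 0, "twist": 0}, {"tx": 0.025, "ty": 0, "tz": 0, "twist": 0}, {"tx": 0.03, "ty": 0, "tz": 0, "twist": 0}, {"tx": 0.03, "ty": 0, "tz": 0, "twist": 0}, {"tx": 0.03, "ty": 0, "tz": 0, "twist": 0}, {"tx": 0.03, "ty": 0, "tz": 0, "twist": 0}, {"tx": 0.03, "ty": 0, "tz": 0, "twist": 0}]'

```text
t: 15.38
eef_pos: [0.5227, -0.207, 0.0999]
ee_rot: [-3.142, 0.0, -2.954]
force: [-0.1, -0.6, -0.1]
width: 0.0005
gripper_force: 0.0
```

```bash
python3 d.py 105 -93 180 0; python3 A.py
```

```text
t 15.38 base pos [ 65.6 -91.6] z 99.9 F [-0.1 -0.6 -0.1] width 0.0005 rot [-3.142  0.    -2.954]
units tx -0.158 ty -0.005 tz -0.320 twist -0.001
5 (np.float64(1.7776737022848816), np.float64(0.4800000000000001), 1)
{'uv': [289.1, 202.0], 'score': 0.7}
{'uv': [276.1, 187.6], 'score': 0.68}
```

Request:
arm_command --commands '[{"tx": -0.06, "ty": 0, "tz": 0, "twist": 0}, {"tx": -0.12, "ty": 0, "tz": 0, "twist": 0}, {"tx": -0.16, "ty": 0, "tz": -0.06, "twist": 0}, {"tx": -0.16, "ty": 0, "tz": -0.15, "twist": 0}, {"tx": -0.16, "ty": 0, "tz": -0.25, "twist": 0}, {"tx": -0.16, "ty": 0, "tz": -0.36, "twist": 0}, {"tx": -0.16, "ty": 0, "tz": -0.46, "twist": 0}, {"tx": -0.16, "ty": 0, "tz": -0.5, "twist": 0}]'

```text
t: 16.3
eef_pos: [0.5634, -0.2001, 0.229]
ee_rot: [-3.139, 0.005, -2.953]
force: [0.8, 0.4, 1.0]
width: 0.0005
gripper_force: 0.0
```

Request:
arm_command --commands '[{"tx": 0.06, "ty": -0.12, "tz": 0, "twist": 0}, {"tx": 0.12, "ty": -0.24, "tz": 0, "twist": 0}, {"tx": 0.18, "ty": -0.36, "tz": 0, "twist": 0}, {"tx": 0.24, "ty": -0.48, "tz": 0, "twist": 0}, {"tx": 0.3, "ty": -0.6, "tz": 0, "twist": 0}, {"tx": 0.36, "ty": -0.72, "tz": 0, "twist": 0}, {"tx": 0.42, "ty": -0.84, "tz": 0, "twist": 0}, {"tx": 0.48, "ty": -0.96, "tz": 0, "twist": 0}]'

```text
t: 16.97
eef_pos: [0.4881, -0.4592, 0.2245]
ee_rot: [3.141, -0.0, -2.954]
force: [1.8, 0.2, 0.0]
width: 0.0008
gripper_force: 0.0
```

Request:
arm_command --commands '[{"tx": 0.1, "ty": -0.08, "tz": 0, "twist": 0}, {"tx": 0.2, "ty": -0.16, "tz": 0, "twist": 0}, {"tx": 0.3, "ty": -0.24, "tz": 0, "twist": 0}, {"tx": 0.4, "ty": -0.32, "tz": 0, "twist": 0}, {"tx": 0.5, "ty": -0.4, "tz": 0, "twist": 0}, {"tx": 0.6, "ty": -0.48, "tz": 0, "twist": 0}, {"tx": 0.6, "ty": -0.5, "tz": 0, "twist": 0}, {"tx": 0.6, "ty": -0.5, "tz": 0, "twist": 0}]'

```text
t: 17.63
eef_pos: [0.3633, -0.6099, 0.2238]
ee_rot: [3.14, -0.001, -2.957]
force: [0.4, 0.1, 0.2]
width: 0.0007
gripper_force: 0.0
```

```bash
python3 - <<'E'
from h import *
print(get_state()["t"],get_state()["eef_pos"])
a=snap("top","e_top");b=snap("side","e_side")
A=cv2.resize(a[155:250,235:350],(484,400),interpolation=cv2.INTER_CUBIC)
B=cv2.resize(b[170:250,245:325],(316,400)if 0 else (316,316),interpolation=cv2.INTER_CUBIC)
B=np.vstack([B,np.zeros((84,316,3),np.uint8)])
cv2.imwrite("pics/e.png",np.hstack([A,B])[:,:,::-1])
for r in spot_point("post_0","top")[:5]:
    w=atz("top",r["uv"],.0895)[:2]-[.441,-.1295];print(r["score"],np.round(((np.arctan2(w[1],w[0])-.19)%1.2566),3),np.hypot(*w))
for q in("pawl_nose","pawl_ball"):
  for c in("top","side"):
    for r in spot_point(q,c)[:1]:print(q,c,r)
E
```

```text
17.6333 [ 0.3632911  -0.60994002  0.22378997]
0.94 0.402 0.07130927106719616
0.77 0.431 0.06266983229111546
0.72 0.419 0.06697223754349241
0.69 0.405 0.05734140529288167
0.57 0.529 0.07113530511029213
pawl_nose top {'uv': [324.5, 191.0], 'score': 0.53}
pawl_nose side {'uv': [290.4, 205.3], 'score': 0.73}
pawl_ball top {'uv': [325.2, 177.7], 'score': 0.45}
pawl_ball side {'uv': [276.4, 185.4], 'score': 0.64}
```

View pics/e.png

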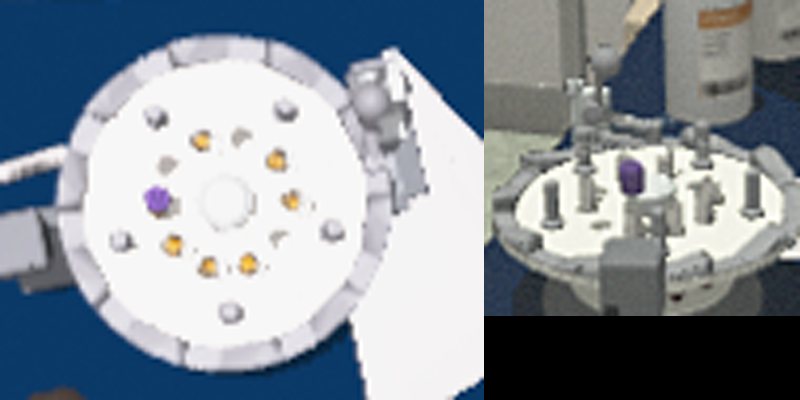

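```bash
python3 - <<'E'
from h import *
from fit import T
a=np.array([(286,109),(156,114),(121,240),(231,311),(333,230)])/4.21-.4+np.array([235,155])
b=T[:5]
f=lambda P:np.array([atz("top",u,.104)[:2] for u in P])
print(np.round(a,1).tolist())
# each order candidate; wheel ccw seen from above
B=f(b);A=f(a);cb=B.mean(0);ca=A.mean(0)
ang=lambda P,c:np.arctan2(*(P-c).T[::-1])
for s in range(5):
    d=(np.roll(ang(A,ca),-s)-ang(B,cb)+np.pi)%(2*np.pi)-np.pi
    print(s,np.round(d,3),round(d.mean(),3))
print(cb,ca)
# cap
im=cv2.imread("pics/e_top.png").astype(int);m=(im[:,:,0]>im[:,:,1]+50)&(im[:,:,2]>im[:,:,1]+15);m[:, :255]=0;m[:,310:]=0;m[:170]=0;m[240:]=0
ys,xs=np.nonzero(m);print(len(xs),xs.mean(),ys.mean(),atz("top",(xs.mean(),ys.mean()),.119),"want .4335,-.0902")
E
```

```text
[ 0.4407 -0.1296  0.1992 -0.0826 -0.0111  0.0531  0.      0.    ]
[[0.1, -0.5], [-0.2, -0.4], [0.1, 0.1], [0.5, 0.4], [0.7, -0.6], [0.1, 0.3], [-0.9, -0.3], [-0.4, 1.4]]
[[0.5063, -0.1219, 0.104], [0.4537, -0.0649, 0.104], [0.3832, -0.0973, 0.104], [0.3922, -0.1743, 0.104], [0.4683, -0.1895, 0.104], [0.4935, -0.2138, 0.133], [0.437, -0.0201, 0.11], [0.4017, -0.0273, 0.11]]
[ 0.4414 -0.1293  0.1917 -0.0708  0.0806  0.3211 -0.1799 -0.5654]
[[-0.0, -0.5], [-0.3, -0.3], [0.2, 0.2], [0.6, 0.3], [0.6, -0.8], [0.2, 0.6], [-0.9, -0.7], [-0.5, 1.1], [-0.8, -1.0], [-0.1, 0.8], [-0.1, 0.6], [0.3, 0.9], [-0.3, 0.9], [0.3, 0.4], [0.7, -2.6], [0.2, -2.3]]
[[0.5069, -0.1214, 0.104], [0.4541, -0.0645, 0.104], [0.3837, -0.0972, 0.104], [0.3931, -0.1743, 0.104], [0.4692, -0.1892, 0.104], [0.4935, -0.2139, 0.133], [0.4385, -0.0199, 0.11], [0.4032, -0.0267, 0.11]]
[[302.5, 180.5], [271.7, 181.7], [263.3, 211.6], [289.5, 228.5], [313.7, 209.2]]
0 [-0.712 -0.718 -0.712 -0.719 -0.706] -0.713
1 [0.545 0.54  0.548 0.535 0.549] 0.543
2 [1.803 1.799 1.801 1.79  1.806] 1.8
3 [3.062 3.053 3.056 3.047 3.064] 3.056
4 [-1.967 -1.976 -1.97  -1.978 -1.959] -1.97
[ 0.44013738 -0.12899234] [ 0.43885874 -0.12906811]
26 271.88461538461536 201.69230769230768 [ 0.43974841 -0.0892999   0.119     ] want .4335,-.0902
```

```bash
python3 - <<'E'
import cv2,numpy as np
for c,(x,y,w) in dict(side=(275,185,6),top=(322,178,6)).items():
    a=cv2.imread(f"pics/{c}0.png");b=cv2.imread(f"pics/e_{c}.png")
    up=lambda i:cv2.resize(i,None,fx=8,fy=8,interpolation=cv2.INTER_CUBIC)
    r=cv2.matchTemplate(up(b[y-w-5:y+w+5,x-w-5:x+w+5]),up(a[y-w:y+w,x-w:x+w]),cv2.TM_CCOEFF_NORMED)
    _,v,_,l=cv2.minMaxLoc(r);print(c,v,np.array(l)/8-5)
E
```

```text
side 0.945274829864502 [0. 0.]
top 0.9226154685020447 [ 0.    -0.125]
```

```bash
python3 - <<'E'
import cv2,numpy as np
a=cv2.imread("pics/side0.png",0).astype(int);b=cv2.imread("pics/e_side.png",0).astype(int);m=cv2.imread("pics/s2_full.png",0).astype(int)
print(a[180:192,268:284]);print(b[180:192,268:284])
from scipy.ndimage import shift
A=a[175:196,262:290].astype(float)
B=b[175:196,262:290].astype(float)
for dx in np.arange(-1.5,1.6,.25):
    print(dx,round(np.abs(shift(A,(0,dx),order=1,mode='nearest')-B)[4:15,6:21].mean(),2),end='; ')
E
```

```text
[[120  95  96 139 145 148 141 143 149 143 147 151 145 139 106  59]
 [120  95  96 141 144 141 144 143 125 143 148 149 144 100  58  50]
 [120  97 102 140 148 154 162 170 158 152 109 141 151  83  45  56]
 [121 100 101 142 125 149 167 180 168 160 131 151 114  61  46  56]
 [116 105  88 140 129 145 154 164 158 151 141 121  70  49  51  54]
 [118 102  86 140 137 134 142 146 143 135 129 111  62  47  52  54]
 [118 106  84 143 116 115 125 130 131 118 105  89  62  52  51  53]
 [117 108  91 141 106  96 103 104 110 100  96  75  60  52  51  52]
 [116 109  88 141 142  97  87  93  98 100  83  58  51  57  58  53]
 [123  84  69 139 153 139 104  91  78  67  59  50  52  56  52  59]
 [176 207 125 137 147 114  96  87  60  49  60  54  49  59  50  51]
 [139 164 102 111 142 112  96  70  42  43  53  51  52  57  55  50]]
[[118  98 102 143 153 145 151 152 148 150 149 149 145 144 112  63]
 [124 105  98 143 152 151 112 124 122 142 149 149 150 105  57  48]
 [122 103 101 145 149 161 157 163 159 156 151 158 151  86  47  54]
 [123 107 105 145 153 159 172 174 168 160 142 158 114  59  50  54]
 [119 106  98  88 138 155 158 162 161 148 140 112  73  47  53  52]
 [124 107  89  69 121 143 144 151 141 139 122  90  54  54  53  48]
 [121 111  93 133 122 120 126 129 121 114 105  84  56  51  55  57]
 [124 107  94 143 107  98 104 110 102  97  97  70  52  53  55  61]
 [123 110  95 141 147 103  93  99  95  99  85  61  56  54  49  53]
 [123  82  77 139 157  97  89  88  79  68  57  53  49  57  52  51]
 [178 210 123 133 155  98  92  76  58  56  54  50  62  63  53  58]
 [143 168 102 119 145 104  91  59  39  49  53  54  54  53  60  57]]
-1.5 17.91; -1.25 15.91; -1.0 15.08; -0.75 11.98; -0.5 9.07; -0.25 6.78; 0.0 5.87; 0.25 6.94; 0.5 9.24; 0.75 12.09; 1.0 15.1; 1.25 16.39; 1.5 18.39;
```

The capped tube is almost at the reader and the pawl is down. The wheel has turned only about 0.54 rad, so the nose may still be on the very foot of the tooth slope. I'll nudge the wheel about 4 mm further at post_1, which is well short of the tooth face, so it seats fully.

```bash
python3 d.py 32 66 220 1.504
```

```text
t 17.98 base pos [-164.2 -455.4] z 225.2 F [ 0.4 -0.6  0.5] width 0.0004 rot [-3.141  0.    -2.952]
units tx -0.784 ty 2.086 tz 0.021 twist -0.479
```

Request:
arm_command --commands '[{"tx": -0.045, "ty": 0.12, "tz": 0, "twist": -0.03}, {"tx": -0.09, "ty": 0.24, "tz": 0, "twist": -0.06}, {"tx": -0.135, "ty": 0.36, "tz": 0, "twist": -0.09}, {"tx": -0.18, "ty": 0.48, "tz": 0, "twist": -0.12}, {"tx": -0.225, "ty": 0.6, "tz": 0, "twist": -0.15}, {"tx": -0.27, "ty": 0.72, "tz": 0, "twist": -0.18}, {"tx": -0.315, "ty": 0.84, "tz": 0, "twist": -0.21}, {"tx": -0.36, "ty": 0.96, "tz": 0, "twist": -0.24}]'

```text
t: 18.65
eef_pos: [0.4087, -0.354, 0.2253]
ee_rot: [-3.141, 0.0, -2.194]
force: [1.1, 0.2, -0.5]
width: 0.0004
gripper_force: 0.0
```

```bash
python3 d.py 32 66 200 1.504
```

```text
t 18.65 base pos [ -74.1 -214.4] z 225.3 F [ 1.1  0.2 -0.5] width 0.0004 rot [-3.141  0.    -2.194]
units tx -1.079 ty 0.523 tz 0.101 twist -0.238
```

Request:
arm_command --commands '[{"tx": -0.12, "ty": 0.06, "tz": 0, "twist": -0.03}, {"tx": -0.24, "ty": 0.12, "tz": 0, "twist": -0.06}, {"tx": -0.36, "ty": 0.18, "tz": 0, "twist": -0.09}, {"tx": -0.48, "ty": 0.24, "tz": 0, "twist": -0.12}, {"tx": -0.6, "ty": 0.3, "tz": 0, "twist": -0.15}, {"tx": -0.72, "ty": 0.36, "tz": 0, "twist": -0.18}, {"tx": -0.84, "ty": 0.41, "tz": 0, "twist": -0.21}, {"tx": -0.95, "ty": 0.46, "tz": 0, "twist": -0.238}]'

```text
t: 19.32
eef_pos: [0.4553, -0.094, 0.2256]
ee_rot: [-3.14, 0.0, -1.446]
force: [1.3, 0.1, -0.0]
width: 0.0002
gripper_force: 0.0
```

```bash
python3 d.py 32 66 110 1.504
```

```text
t 19.32 base pos [20.8 32.2] z 225.6 F [ 1.3  0.1 -0. ] width 0.0002 rot [-3.14   0.    -1.446]
units tx -0.138 ty -0.036 tz 0.462 twist 0.001
```

Request:
arm_command --commands '[{"tx": -0.05, "ty": -0.015, "tz": 0, "twist": 0}, {"tx": -0.1, "ty": -0.03, "tz": 0, "twist": 0}, {"tx": -0.13, "ty": -0.036, "tz": 0.05, "twist": 0}, {"tx": -0.13, "ty": -0.036, "tz": 0.12, "twist": 0}, {"tx": -0.13, "ty": -0.036, "tz": 0.2, "twist": 0}, {"tx": -0.13, "ty": -0.036, "tz": 0.28, "twist": 0}, {"tx": -0.13, "ty": -0.036, "tz": 0.3, "twist": 0}, {"tx": -0.13, "ty": -0.036, "tz": 0.3, "twist": 0}]'

```text
t: 19.98
eef_pos: [0.4593, -0.0628, 0.1491]
ee_rot: [3.139, -0.0, -1.451]
force: [0.2, 0.3, 1.0]
width: 0.0004
gripper_force: 0.0
```

```bash
python3 d.py 30 66 67 1.504
```

```text
t 19.98 base pos [30.5 62.1] z 149.1 F [0.2 0.3 1. ] width 0.0004 rot [ 3.139 -0.    -1.451]
units tx -0.015 ty 0.003 tz 0.328 twist -0.001
```

Request:
arm_command --commands '[{"tx": -0.015, "ty": 0, "tz": 0, "twist": 0}, {"tx": -0.015, "ty": 0, "tz": 0.06, "twist": 0}, {"tx": -0.015, "ty": 0, "tz": 0.13, "twist": 0}, {"tx": -0.015, "ty": 0, "tz": 0.2, "twist": 0}, {"tx": -0.015, "ty": 0, "tz": 0.26, "twist": 0}, {"tx": -0.015, "ty": 0, "tz": 0.3, "twist": 0}, {"tx": -0.015, "ty": 0, "tz": 0.325, "twist": 0}, {"tx": -0.015, "ty": 0, "tz": 0.325, "twist": 0}]'

```text
t: 20.65
eef_pos: [0.4599, -0.059, 0.0687]
ee_rot: [3.141, -0.0, -1.452]
force: [-0.2, -1.0, 1.2]
width: 0.0008
gripper_force: 0.0
```

```bash
python3 d.py 6.5 66.6 67 1.504
```

```text
t 20.65 base pos [31.9 65.6] z 68.7 F [-0.2 -1.   1.2] width 0.0008 rot [ 3.141 -0.    -1.452]
units tx 0.003 ty 0.102 tz 0.007 twist -0.001
```

Request:
arm_command --commands '[{"tx": 0, "ty": 0.02, "tz": 0, "twist": 0}, {"tx": 0, "ty": 0.04, "tz": 0, "twist": 0}, {"tx": 0, "ty": 0.06, "tz": 0, "twist": 0}, {"tx": 0, "ty": 0.075, "tz": 0, "twist": 0}, {"tx": 0, "ty": 0.085, "tz": 0, "twist": 0}, {"tx": 0, "ty": 0.095, "tz": 0, "twist": 0}, {"tx": 0, "ty": 0.102, "tz": 0, "twist": 0}, {"tx": 0, "ty": 0.102, "tz": 0, "twist": 0}]'

```text
t: 21.32
eef_pos: [0.4343, -0.0622, 0.0689]
ee_rot: [-3.141, 0.0, -1.452]
force: [0.7, -0.5, 0.3]
width: 0.0006
gripper_force: 0.1
```

```bash
python3 d.py 6.5 66.6 67 1.504
```

```text
t 21.32 base pos [ 6.2 67.3] z 68.9 F [ 0.7 -0.5  0.3] width 0.0006 rot [-3.141  0.    -1.452]
units tx 0.003 ty -0.002 tz 0.008 twist -0.001
```

Request:
arm_command --commands '[{"tx": 0, "ty": -0.03, "tz": 0, "twist": 0}, {"tx": 0, "ty": -0.07, "tz": 0, "twist": 0}, {"tx": 0, "ty": -0.08, "tz": -0.08, "twist": 0}, {"tx": 0, "ty": -0.08, "tz": -0.18, "twist": 0}, {"tx": 0, "ty": -0.08, "tz": -0.3, "twist": 0}, {"tx": 0, "ty": -0.08, "tz": -0.42, "twist": 0}, {"tx": 0, "ty": -0.08, "tz": -0.54, "twist": 0}, {"tx": 0, "ty": -0.08, "tz": -0.64, "twist": 0}]'

```text
t: 21.98
eef_pos: [0.4556, -0.0598, 0.231]
ee_rot: [-3.14, -0.0, -1.452]
force: [1.3, -0.2, 0.1]
width: 0.0002
gripper_force: 0.0
```

Request:
arm_command --commands '[{"tx": 0.12, "ty": 0, "tz": 0, "twist": 0}, {"tx": 0.24, "ty": 0, "tz": 0, "twist": 0}, {"tx": 0.36, "ty": 0, "tz": 0, "twist": 0}, {"tx": 0.48, "ty": 0, "tz": 0, "twist": 0}, {"tx": 0.6, "ty": 0, "tz": 0, "twist": 0}, {"tx": 0.72, "ty": 0, "tz": 0, "twist": 0}, {"tx": 0.84, "ty": 0, "tz": 0, "twist": 0}, {"tx": 0.96, "ty": 0, "tz": 0, "twist": 0}]'

```text
t: 22.65
eef_pos: [0.4836, -0.3002, 0.2284]
ee_rot: [3.141, 0.0, -1.452]
force: [1.2, 0.1, 0.4]
width: 0.0007
gripper_force: 0.0
```

Request:
arm_command --commands '[{"tx": 0.12, "ty": 0.02, "tz": 0, "twist": 0}, {"tx": 0.24, "ty": 0.04, "tz": 0, "twist": 0}, {"tx": 0.36, "ty": 0.07, "tz": 0, "twist": 0}, {"tx": 0.48, "ty": 0.1, "tz": 0, "twist": 0}, {"tx": 0.6, "ty": 0.14, "tz": 0, "twist": 0}, {"tx": 0.72, "ty": 0.18, "tz": 0, "twist": 0}, {"tx": 0.84, "ty": 0.22, "tz": 0, "twist": 0}, {"tx": 0.96, "ty": 0.26, "tz": 0, "twist": 0}]'

```text
t: 23.32
eef_pos: [0.4467, -0.5464, 0.2277]
ee_rot: [3.141, 0.001, -1.452]
force: [1.0, -0.5, -1.0]
width: 0.0005
gripper_force: 0.0
```

```bash
python3 - <<'E'
from h import *
print(get_state()["t"],get_state()["eef_pos"])
a=snap("top","f_top");b=snap("side","f_side")
A=cv2.resize(a[155:250,235:350],(484,400),interpolation=cv2.INTER_CUBIC)
B=np.vstack([cv2.resize(b[170:250,245:325],(316,316),interpolation=cv2.INTER_CUBIC),np.zeros((84,316,3),np.uint8)])
cv2.imwrite("pics/f.png",np.hstack([A,B])[:,:,::-1])
im=a.astype(int)[:,:,::-1];m=(im[:,:,0]>im[:,:,1]+50)&(im[:,:,2]>im[:,:,1]+15);m[:, :255]=0;m[:,310:]=0;m[:170]=0;m[240:]=0
ys,xs=np.nonzero(m);print(len(xs),atz("top",(xs.mean(),ys.mean()),.119),"want .4335,-.0902")
E
```

```text
23.3167 [ 0.44670094 -0.54643602  0.2277315 ]
28 [ 0.43530669 -0.09030313  0.119     ] want .4335,-.0902
```

View pics/f.png

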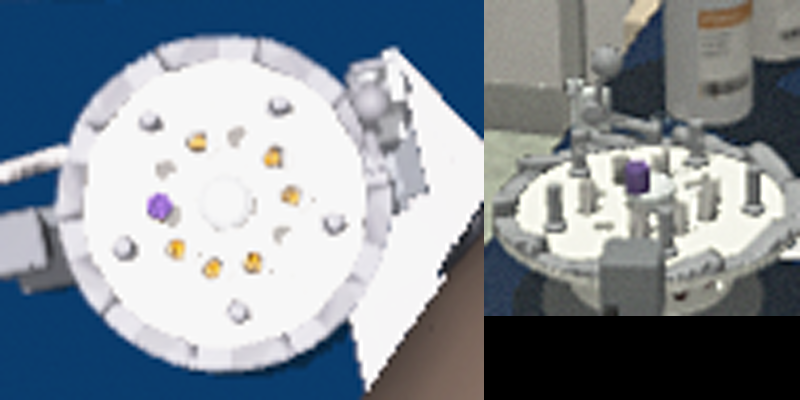

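The capped tube at (160,206) is now about 2 mm from the reading place. The pawl is down with the ball upright at (605,60), all tubes stand, and the arm is clear.

```bash
python3 -c "
from station import job_done
print(job_done())"
```

```text
the job is handed in; nothing more can be done
None
```

I've handed the job in: the wheel is one notch back, the pawl is down in the next gap, and the capped tube stands about 2 mm from the reading place by the last top-camera picture. All tubes are still standing; the judge's verdict wasn't shown.

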